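# Bed the strip in the hand press and set the hold-down screw

## Task

Bed the wooden strip in the small hand press: pull the sprung lever towards you through its whole stroke, then ease it slowly all the way back up without letting it fly. Then turn the wing screw of the hold-down clamp clockwise until it seats on the strip, back it off a quarter turn, and finish still holding the wing at that setting so that its locknut can be tightened. Leave the things lying round the press where they are.

Things in the scene. Friction and masses are not known exactly. Their poses are not given: they have to be found in the camera images.
- lever_grip (a point): Middle of the lever's grip: a round black bar, 20 mm in diameter and 95 mm long, that sticks out sideways (along the press's own y, to the left) from the upper end of the steel lever arm of the grey hand press. The arm joins the bar at its inner end, 60 mm from this point, so the middle and outer part of the bar are free all round. The bar is gripped or hooked from above, the fingers before and behind it. Its y axis runs along the bar.
- lever_pivot (a point): Point on the lever's fixed hinge axis right below the middle of the grip when the lever stands upright. Axes are those of the press: x points away from the robot's side of the press, y to its left along the hinge axis, z up. The grip is 120 mm from this point.
- lever (a joint): Lever angle in rad: 0 = upright, at rest against its stop; grows as the grip is pulled down and forward towards the press's front (its -x); 1.0 = end of the stroke (fixed stop), where the grip stands 101 mm in front of and 65 mm above the pivot. A spring always drives it back to 0: about 4 N at the grip at 0, about 11 N at 1.0. Released, it flies back.
- press: The hand press: grey cast bed 150 (x) by 300 (y) by 12 mm fixed to the bench, a light wooden strip 36 mm wide and 20 mm high lying along it, a column and head up to 112 mm high left of the middle (the black grip, up to 218 mm, further left), and the hold-down clamp on its right part. Origin: centre of the bed's underside; x points to the back, y to the left.
- wing_grip (a point): Centre of the steel wing on top of the hold-down screw (the butterfly-shaped thumb piece): 60 mm long along this point's x axis, 10 mm thick along its y axis, 32 mm high (from 16 mm below to 16 mm above this point), on the screw's upright axis. Grip it from above across its thickness. Below the wing are a 10 mm shaft, and, from 41 mm under this point, a hexagonal locknut. It turns with the screw; the screw's rise and fall is too small to matter.
- wing_screw (a joint): Screw angle in rad: 0 = seated firmly on the strip, it turns no further; negative = backed off; grows as the wing is turned clockwise seen from above. Free turning takes about 0.06 N m. A quarter turn backed off is -1.57. It stays where it is left.
- electrical_tape_mid (a point): Bystander: small roll of black tape lying flat, 53 mm across, 19 mm high, in front of the press on its left; the point is its centre.
- tape_measure_mid (a point): Bystander: yellow tape measure, 39 x 90 x 66 mm, right of the press; the point is its centre.
- screw_tin_mid (a point): Bystander: round tin, 76 mm across, 58 mm high, left of the press; the point is its centre.
- hex_key_mid (a point): Bystander: black hex key, 37 x 97 x 8 mm, lying in front of the press; the point is its middle.
- offcut_mid (a point): Bystander: wooden offcut, 45 x 110 x 28 mm, well to the right of the press; the point is its centre.

How it is judged:
By the outcome, as a careful person would: the job done as asked, in the order asked, and still so for the second after the job is handed in, while the arm keeps its last pose, push and grip.
It also fails if it takes over 64 s, if anything falls off the work surface, if the arm or the gripper's body presses on something with over 40 N, if the wrist force passes 120 N, or if a joint passes its speed limit or range.

## Robot

A 6-joint arm with a two-finger parallel gripper is mounted at the origin on a cart in front of the work surface, level with it; the furniture and walls round the work are solid. World frame = base frame: x ahead of the robot, y to its left, z up, the work surface at z = 0. Lengths are in m, angles in rad, forces in N, time in s.
With the tool pointing down it reaches from about 0.3 to 0.85 m from the base axis. Payload 4.2 kg.
Tool frame: the origin (TCP) lies midway between the tips of the shut fingers; the grasp point (between the pads) lies 19 mm behind it (bot.grasp_offset is the distance from the TCP to the grasp point, in m); z points along the fingers, y is the line along which they close (so a half turn about z gives the same grasp; the last joint's range is limited). The gripper opens to 91 mm and grips with 3 to 60 N. Pads are 32 mm wide; open, the fingers measure 118 mm over their backs; the gripper's body (76 mm by 178 mm) begins 60 mm behind the grasp point.
Start: joints at [1.119, 0.32, 1.565, -0, 1.257, -0.02], TCP at [0.241, 0.522, 0.214] pointing down, gripper open.
Joint ranges: [-3.11, 3.11], [-0.84, 2.01], [0.21, 2.61], [-1.34, 4.49], [0.05, 2.63], [-2.56, 2.56]. Speed limits (rad/s): [2.57, 2.57, 3.14, 3.14, 3.14, 3.14].

## Interface

Orientations are given as a unit quaternion [w, x, y, z].
In Python, from rig import bot, viewer gives the robot as it stands.
- The arm moves only by the tool arm_command, never from a script. Its argument "deltas" is a list of rows, each an object of numbers: "dx", "dy", "dz": the shift along the tool's x, y, z in units of 30 mm (1.0 is 30 mm); "ax", "ay", "az": the turn, a rotation vector about the tool's x, y, z in units of 5 degrees (1.0 is 5 degrees); "jaw": the closure in counts, from 0 (fully open) to 255 (shut). In form: [{"dx": .., "dy": .., "dz": .., "ax": .., "ay": .., "az": .., "jaw": ..}, ...]. A call has 1 to 5 rows; each row shifts and turns the commanded pose from where the row before left it, along the tool's axes as they then stand; what a row does not reach is not made up. A row lasts 1/12 s, in which the tool goes at most 41.7 mm and 7.16 degrees, less where a joint would pass 70% of its speed; a pose out of reach is approached as far as the arm can. A call is refused whole if a number of a shift passes 1 or a number of a turn 1, either way. A call with a gripper value outside its range is refused whole. The fingers move at their own pace and stop on an object; "grip_force" is the grip in N (left out, the last holds). Time passes only in rows, so rows that do not move let the fingers close. It gives the time, the measured TCP pose, the force, the opening and the grip force at its end, in the units of the state.
- bot.get_obs(): the state, without advancing time (a new reading comes with each control period).
- viewer.read_camera(name): name is "scene" or "side" or "wrist"; returns a dict with "img" (400x640x3 uint8, blue, green, red), "z_map" (400x640 float32, m along the optical axis (not along the pixel's ray), 0 where there is no reading), "mtx" (3x3 intrinsics, pixels), "k1" (the pictures are not rectified: a ray, as slopes to the right and down, at radius r is drawn at 1 + k1 r^2 times it, then the intrinsics apply), "R" (3x3) and "t" (3): a world point X has camera coordinates R X + t. Camera axes: x right, y down, z forward; pixel columns grow to the right and rows downward; lengths in m; the calibration is good to about 2 mm. A picture is of the moment at which its call begins.
- bot.hand_in(): hands the job in; it is judged then, once.
Trained networks look in the newest picture that a camera, given by its name, has taken for a name from the list of things; names that differ only in an ending like _2 or _b are one class to them, and where a whole thing is asked for, a point or a joint stands for the part that bears it (a point fixed in the world has none). Each returns a list of dicts, best first, with "conf" (0 to 1); they miss things now and then, are a little off and sometimes report something else, mostly with a low value. They report only what shows in the picture. A call takes as long as a camera call.
- viewer.search_frame(camera, query): "extent" ([left, top, right, bottom] in pixels, round what is visible of it).
- viewer.mark_of(camera, query): "position" ([row, column] in pixels: a listed point, or the origin of a listed thing).
The state is a dict: "time_s": time; "joint_pos": joint angles; "dq": joint speeds; "joint_efforts": joint torques, N m; "tool_pos": TCP position; "tcp_rot": TCP orientation; "wrist_force": force on the tool from outside, world axes, zero at the start; "torque": the same for the moment, N m; "opening": finger opening in m; "finger_force": force on a finger pad.
Only numpy, scipy, OpenCV 4.12 (cv2) and the standard library are available. Lean on these libraries where they do the work, as an engineer would, in place of code of your own. Each camera call takes 0.05 s, during which the arm holds its last target. There are 200 camera calls.

## Working session

There is one attempt and no reset: what is moved stays moved. The work goes in short steps, Python scripts to look and compute and a tool call to move; the robot and the scene stay as the last step left them, time stands still between calls to the robot, and variables do not carry over. Pictures are saved under pics/ and viewed, at most 10 in all, crops included, and the job is handed in when it is done.

Besides the shell and the picture viewer there is one more tool, called after "Call:" in YAML: its name, and indented under it one key for each argument. arm_command: Moves the arm, as the interface text tells. Its arguments: {"type":"object","properties":{"deltas":{"type":"array"},"grip_force":{"type":"number"}},"required":["deltas"]}

```bash
mkdir -p pics; cat > h.py <<'E'
import numpy as np, cv2
from rig import bot, viewer
def world(c,row,col,z=None,d=None):
    u=(col-c["mtx"][0,2])/c["mtx"][0,0]; v=(row-c["mtx"][1,2])/c["mtx"][1,1]
    a,b=u,v
    for _ in range(20):
        s=1+c["k1"]*(a*a+b*b); a,b=u/s,v/s
    ray=c["R"].T@np.array([a,b,1]); o=-c["R"].T@c["t"]
    if z is not None: return o+ray*(z-o[2])/ray[2]
    if d is None: d=c["z_map"][int(round(row)),int(round(col))]
    return o+ray*d
def cloud(c):
    r,q=np.mgrid[0:400,0:640]; K=c["mtx"]
    u=(q-K[0,2])/K[0,0]; v=(r-K[1,2])/K[1,1]; a,b=u,v
    for _ in range(20):
        s=1+c["k1"]*(a*a+b*b); a,b=u/s,v/s
    P=np.stack([a,b,np.ones_like(a)],-1)*c["z_map"][...,None]
    W=(P-c["t"])@c["R"]; W[c["z_map"]<=0]=np.nan; return W
E
python3 - <<'E'
from h import *
np.set_printoptions(precision=3,suppress=True)
ims=[]
for n in ["scene","side"]:
    c=viewer.read_camera(n); cv2.imwrite(f"pics/{n}0.png",c["img"])
    print(n,"cam",-c["R"].T@c["t"])
    for q in ["lever_grip","wing_grip","press","lever_pivot","electrical_tape_mid","tape_measure_mid","screw_tin_mid","hex_key_mid","offcut_mid"]:
        for m in viewer.mark_of(n,q)[:2]:
            print(q,round(m["conf"],2),np.array(m["position"]),world(c,*m["position"]))
print(bot.get_obs())
E
```

```text
scene cam [-0.223 -0.873  0.928]
lever_grip 0.82 [133.9 265.5] [0.558 0.194 0.215]
wing_grip 0.73 [192.2 325.7] [ 0.553 -0.063  0.144]
press 0.95 [211.8 298.7] [0.539 0.035 0.032]
lever_pivot 0.5 [339.5 425. ] [ 0.44  -0.492  0.029]
electrical_tape_mid 0.78 [211.7 242.4] [ 0.445  0.185 -0.001]
tape_measure_mid 0.81 [240.2 355.3] [ 0.539 -0.188  0.063]
screw_tin_mid 0.8 [180.3 241.8] [0.499 0.253 0.053]
hex_key_mid 0.52 [242.4 286. ] [ 0.45  -0.012 -0.002]
offcut_mid 0.6 [342. 421.] [ 0.428 -0.49   0.03 ]
side cam [0.726 0.586 1.205]
lever_grip 0.81 [275.4 337.2] [0.565 0.205 0.217]
wing_grip 0.51 [213.8 308.6] [ 0.573 -0.047  0.147]
press 0.57 [256.7 321.2] [0.573 0.085 0.096]
lever_pivot 0.71 [294. 337.] [0.555 0.19  0.026]
electrical_tape_mid 0.66 [280.2 371.2] [ 0.429  0.17  -0.004]
tape_measure_mid 0.66 [205.4 301.1] [ 0.576 -0.136  0.067]
tape_measure_mid 0.34 [213.2 312.3] [ 0.56 -0.05  0.14]
hex_key_mid 0.39 [231.3 347.9] [ 0.438 -0.028 -0.008]
offcut_mid 0.57 [135.9 312.1] [ 0.435 -0.473  0.024]
offcut_mid 0.44 [262.7 322.7] [0.577 0.112 0.111]
{'time_s': 1.0, 'joint_pos': array([ 1.119,  0.32 ,  1.565, -0.   ,  1.257, -0.02 ]), 'dq': array([-0.001, -0.001,  0.   ,  0.001, -0.001, -0.   ]), 'joint_efforts': array([ -0.001, -41.236, -23.223,   0.073,   0.038,  -0.   ]), 'tool_pos': array([0.241, 0.522, 0.214]), 'tcp_rot': array([0.   , 0.214, 0.977, 0.   ]), 'wrist_force': array([ 0.044, -0.097, -0.483]), 'torque': array([0.012, 0.017, 0.043]), 'finger_force': 0.0, 'opening': 0.09104032668557593}
```

View pics/scene0.png

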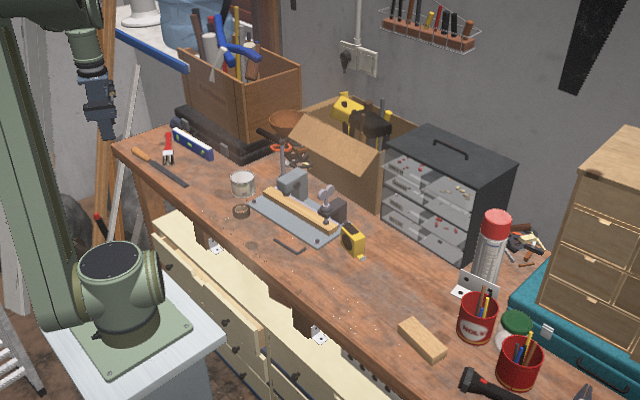

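View pics/side0.png

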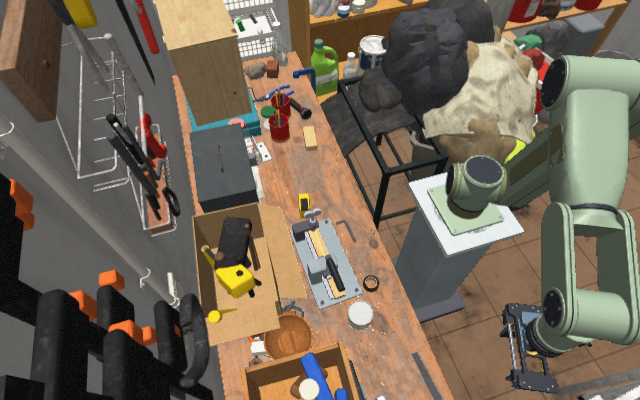

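The press sits around (0.55, 0.05), with its lever grip near column 335, row 272 in the side view and its wing near (312,214). Next I get the press yaw, bar and wing from the point clouds.

```bash
python3 - <<'E'
from h import *
np.set_printoptions(precision=3,suppress=True)
for n in ["scene","side"]:
    c=viewer.read_camera(n); W=cloud(c)
    P=W.reshape(-1,3); P=P[~np.isnan(P[:,0])]
    box=(abs(P[:,0]-.56)<.14)&(abs(P[:,1]-.06)<.22)
    P=P[box]
    b=P[(P[:,2]>.005)&(P[:,2]<.018)]
    print(n,"bed",len(b),cv2.minAreaRect((b[:,:2]*1000).astype(np.float32)))
    for nm,m in [("grip",(P[:,2]>.185)&(P[:,2]<.24)),("wing",(P[:,2]>.125)&(P[:,2]<.175)&(P[:,1]<0.02)),("strip",(P[:,2]>.027)&(P[:,2]<.037))]:
        s=P[m]
        if len(s)<4: print(nm,len(s)); continue
        print(nm,len(s),s.min(0),s.max(0),np.median(s,0),cv2.minAreaRect((s[:,:2]*1000).astype(np.float32)))
    W0=c["img"]
    r,q=((150,265),(225,370)) if n=="scene" else ((195,310),(275,400))
    if n=="scene": r=(110,265)
    cv2.imwrite(f"pics/{n}1.png",cv2.resize(W0[r[0]:r[1],q[0]:q[1]],None,fx=3.8,fy=3.8,interpolation=cv2.INTER_CUBIC))
E
python3 -c "
import cv2,numpy as np
a=cv2.imread('pics/scene1.png');b=cv2.imread('pics/side1.png')
b=cv2.copyMakeBorder(b,0,max(0,a.shape[0]-b.shape[0]),0,0,0);o=np.hstack([a,b]);f=min(1,800/o.shape[1]);cv2.imwrite('pics/both1.png',cv2.resize(o,None,fx=f,fy=f))"
```

```text
scene bed 1979 ((530.759765625, 73.70526123046875), (455.19195556640625, 259.1142578125), 79.85520935058594)
grip 1026 [ 0.554 -0.16   0.185] [0.7   0.242 0.24 ] [0.689 0.045 0.195] ((626.9922485351562, 40.90702819824219), (145.8576202392578, 401.959716796875), 0.0723133310675621)
wing 428 [ 0.527 -0.095  0.125] [0.678 0.02  0.175] [ 0.654 -0.057  0.163] ((610.4061889648438, -25.891281127929688), (113.70108032226562, 147.4100341796875), 76.46400451660156)
strip 845 [ 0.473 -0.157  0.027] [0.7   0.275 0.037] [0.552 0.057 0.03 ] ((579.876953125, 56.610443115234375), (430.4044189453125, 227.72125244140625), 88.13967895507812)
side bed 2108 ((530.57470703125, 78.81002807617188), (403.30670166015625, 229.9785919189453), 87.62019348144531)
grip 842 [ 0.558 -0.16   0.185] [0.7   0.246 0.24 ] [0.688 0.139 0.195] ((629.1566162109375, 42.92681884765625), (142.0326385498047, 405.94879150390625), 0.11113706231117249)
wing 272 [ 0.534 -0.088  0.125] [0.672 0.018 0.175] [ 0.655 -0.046  0.163] ((602.658935546875, -34.808658599853516), (106.53404998779297, 138.1376953125), 90.0)
strip 451 [ 0.532 -0.137  0.027] [0.63  0.274 0.037] [0.56  0.027 0.031] ((581.0365600585938, 68.96046447753906), (87.75006103515625, 412.8847961425781), 2.516115427017212)
```

View pics/both1.png

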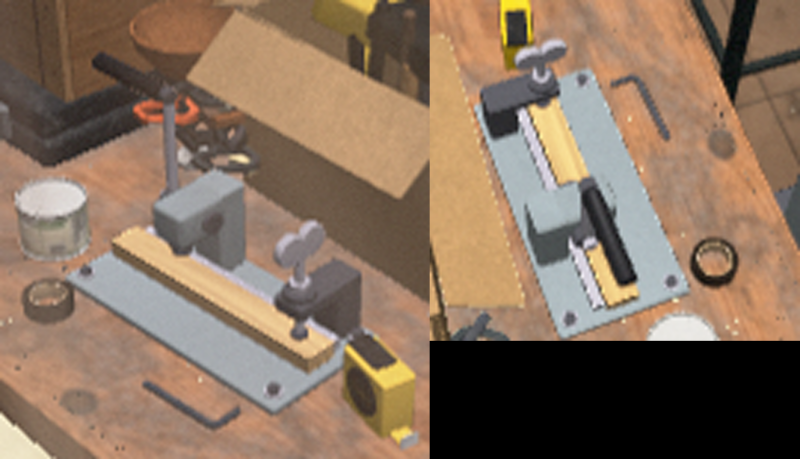

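The crops show the black bar running along press y at the left, the wing on the right clamp, and an open carton flap close behind the press. I refit with tight boxes and check the flap height.

```bash
python3 - <<'E'
from h import *
np.set_printoptions(precision=3,suppress=True)
A=[]
for n in ["scene","side"]:
    c=viewer.read_camera(n); W=cloud(c); I=c["img"].astype(int)
    ok=~np.isnan(W[...,0]); P=W[ok]; C=I[ok]; A.append(P)
    near=(abs(P[:,0]-.55)<.1)&(abs(P[:,1]-.06)<.2)
    s=P[near&(P[:,2]>.195)&(P[:,2]<.225)&(P[:,0]<.615)&(P[:,1]>.1)]
    print(n,"grip",len(s),s.min(0),s.max(0),s.mean(0)); 
    d=np.linalg.svd(s[:,:2]-s[:,:2].mean(0))[2][0]; print(" yaw of bar (deg from y)",np.degrees(np.arctan(-d[0]/d[1])))
    s=P[near&(P[:,2]>.13)&(P[:,2]<.168)&(P[:,0]<.61)&(P[:,1]<.0)]
    d=np.linalg.svd(s[:,:2]-s[:,:2].mean(0))[2][0]
    print(" wing",len(s),s.min(0),s.max(0),s.mean(0),d, np.degrees(np.arctan2(d[1],d[0])))
    print(cv2.minAreaRect((s[:,:2]*1000).astype(np.float32)))
    # strip: top surface, yellowish
    y=near&(P[:,2]>.026)&(P[:,2]<.038)&(C[:,2]-C[:,0]>60)&(P[:,0]<.62)
    s=P[y]; d=np.linalg.svd(s[:,:2]-s[:,:2].mean(0))[2][0]
    print(" strip",len(s),s.min(0),s.max(0),"yaw",np.degrees(np.arctan(-d[0]/d[1])))
    y=near&(P[:,2]>.006)&(P[:,2]<.018)&(abs(C[:,2]-C[:,0])<45)&(C[:,1]>90)
    s=P[y]; print(" bed",len(s),cv2.minAreaRect((s[:,:2]*1000).astype(np.float32)))
P=np.vstack(A)
for x in np.arange(.58,.82,.02):
    print(round(x,2),[round(float(max(P[(abs(P[:,0]-x)<.01)&(abs(P[:,1]-y)<.03)][:,2],default=0)),2) for y in np.arange(-.2,.36,.06)])
E
```

```text
scene grip 210 [0.553 0.13  0.195] [0.578 0.241 0.219] [0.563 0.18  0.21 ]
 yaw of bar (deg from y) 4.194026008037071
 wing 141 [ 0.526 -0.065  0.13 ] [ 0.59  -0.05   0.154] [ 0.555 -0.059  0.142] [-0.999 -0.039] -177.74128068878753
((557.6328735351562, -57.42817306518555), (64.1509780883789, 14.403069496154785), 0.19375593960285187)
 strip 646 [ 0.529 -0.129  0.026] [0.58  0.196 0.038] yaw 2.5950322110099333
 bed 1719 ((541.0052490234375, 81.82179260253906), (171.62179565429688, 359.8760681152344), 2.7655303478240967)
side grip 275 [0.557 0.137 0.202] [0.581 0.245 0.221] [0.57  0.196 0.214]
 yaw of bar (deg from y) 2.7615558042127013
 wing 99 [ 0.533 -0.057  0.13 ] [ 0.591 -0.043  0.156] [ 0.563 -0.049  0.144] [0.999 0.039] 2.227215217392381
((562.1651000976562, -49.76459503173828), (57.670387268066406, 12.00121021270752), 3.2381844520568848)
 strip 416 [ 0.532 -0.136  0.026] [0.586 0.2   0.037] yaw 1.5922671362531777
 bed 1931 ((540.675537109375, 60.34455871582031), (179.94947814941406, 299.309326171875), 2.6008379459381104)
0.58 [0.07, 0.07, 0.15, 0.15, 0.04, 0.12, 0.22, 0.22, 0.0, 0.01]
0.6 [0.0, 0.0, 0.08, 0.14, 0.02, 0.12, 0.11, 0.02, 0.01, 0.0]
0.62 [0.0, 0.0, 0.09, 0.08, 0.02, 0.12, 0.11, 0.02, 0.01, 0.0]
0.64 [0.0, 0.01, 0.16, 0.16, 0.17, 0.0, 0.0, 0.0, 0.0, 0.0]
0.66 [0.0, 0.0, 0.18, 0.18, 0.18, 0.18, 0.18, 0.17, 0.17, 0.17]
0.68 [0.24, 0.24, 0.2, 0.2, 0.2, 0.19, 0.19, 0.19, 0.17, 0.17]
0.7 [0.26, 0.26, 0.21, 0.22, 0.21, 0.21, 0.21, 0.21, 0.17, 0.17]
0.72 [0.26, 0.26, 0.22, 0.22, 0.22, 0.22, 0.22, 0.22, 0.17, 0.17]
0.74 [0.26, 0.26, 0.22, 0.24, 0.03, 0.21, 0.22, 0.22, 0.2, 0.17]
0.76 [0.26, 0.26, 0.22, 0.28, 0.28, 0.01, 0.01, 0.22, 0.21, 0.29]
0.78 [0.28, 0.26, 0.25, 0.25, 0.27, 0.24, 0.25, 0.22, 0.21, 0.27]
0.8 [0.28, 0.26, 0.25, 0.25, 0.25, 0.26, 0.26, 0.22, 0.21, 0.28]
```

Call:
arm_command:
  deltas:
    - {"dz":-0.9,"jaw":0}
    - {"dz":-1,"dx":-0.3}
    - {"dz":-1,"dx":-0.7,"dy":-0.25}
    - {"dx":-0.9,"dy":-0.33}
    - {"dx":-0.9,"dy":-0.33}

```text
$.deltas[0]: bad value
```

Call:
arm_command:
  deltas:
    - {"dx":-0.9,"dy":-0.33}
    - {"dx":-0.9,"dy":-0.33}
    - {"dx":-0.9,"dy":-0.33}
    - {"dx":-0.9,"dy":-0.33}
    - {"dx":-0.9,"dy":-0.33}

```text
$.deltas[0]: bad value
```

Call:
arm_command:
  deltas:
    - {"dx":-0.9,"dy":-0.33}
    - {"dx":-0.9,"dy":-0.33}
    - {"dx":-0.9,"dy":-0.33}
    - {"dx":-0.9,"dy":-0.33}
    - {"dx":-0.9,"dy":-0.33}

```text
$.deltas[0]: bad value
```

Call:
arm_command:
  deltas:
    - {"dx":-0.9,"dy":-0.33}
    - {"az":0.5}
    - {"az":1}
    - {"az":1}
    - {"az":1}

```text
$.deltas[0]: bad value
```

Call:
arm_command:
  deltas:
    - {"az":1}
    - {"az":1}
    - {"az":1}
    - {"az":1}
    - {"az":1}

```text
$.deltas[0]: bad value
```

Call:
arm_command:
  deltas:
    - {"az":1}
    - {"az":1}
    - {"az":1}
    - {"az":1}
    - {"az":0}

```text
$.deltas[0]: bad value
```

```bash
cat >> h.py <<'E'
from scipy.spatial.transform import Rotation as Ro
np.set_printoptions(precision=3,suppress=True)
def st():
    o=bot.get_obs(); q=o["tcp_rot"]; R=Ro.from_quat([q[1],q[2],q[3],q[0]]).as_matrix()
    print("t",round(o["time_s"],2),"tcp",o["tool_pos"],"heading y",round(np.degrees(np.arctan2(R[1,1],R[0,1])),2),"z",R[:,2],"F",o["wrist_force"],"M",o["torque"],"open",round(o["opening"],4),"ff",o["finger_force"],"q",o["joint_pos"])
    return o,R
def to(target):
    o,R=st(); d=R.T@(np.array(target)-o["tool_pos"]); print("units to target",d/.03)
E
python3 - <<'E'
from h import *
to([.567,.195,.189])
c=viewer.read_camera("wrist"); cv2.imwrite("pics/w1.png",c["img"])
for m in viewer.mark_of("wrist","lever_grip"): print(m,world(c,*m["position"]),world(c,*m["position"],z=.208))
W=cloud(c);P=W.reshape(-1,3);P=P[~np.isnan(P[:,0])]
s=P[(P[:,2]>.19)&(P[:,2]<.225)&(abs(P[:,0]-.567)<.04)&(abs(P[:,1]-.19)<.08)]
if len(s):
  print(len(s),s.min(0),s.max(0)); t=s[(s[:,2]>s[:,2].max()-.008)]; print(t.mean(0),np.polyfit(t[:,1],t[:,0],1))
E
```

```text
t 1.2 tcp [0.241 0.522 0.214] heading y 65.26 z [ 0.  0. -1.] F [0.045 0.645 0.303] M [ 0.033 -0.012  0.016] open 0.0912 ff 0.0 q [ 1.119  0.32   1.564 -0.     1.257 -0.02 ]
units to target [-14.445  -5.354   0.833]
```

View pics/w1.png

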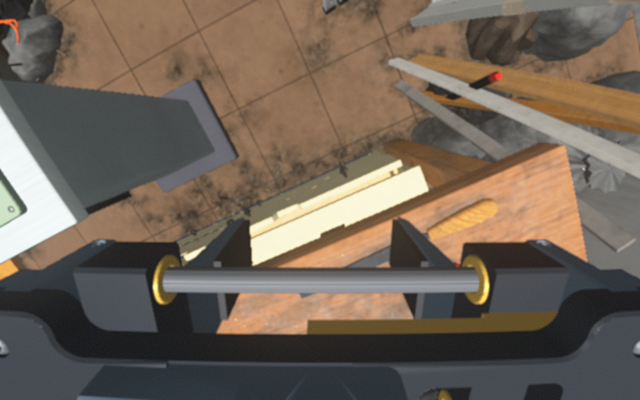

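The moves were all refused because every row needs all seven keys. The wrist view only shows the start pose: fingers at columns 230 and 410, with floor and bench edge beneath.

Call:
arm_command:
  deltas:
    - {"dx":0,"dy":0,"dz":-0.9,"ax":0,"ay":0,"az":0,"jaw":0}
    - {"dx":-0.3,"dy":0,"dz":-1,"ax":0,"ay":0,"az":0,"jaw":0}
    - {"dx":-0.7,"dy":-0.25,"dz":-1,"ax":0,"ay":0,"az":0,"jaw":0}
    - {"dx":-0.9,"dy":-0.33,"dz":0,"ax":0,"ay":0,"az":0,"jaw":0}
    - {"dx":-0.9,"dy":-0.33,"dz":0,"ax":0,"ay":0,"az":0,"jaw":0}

```text
time_s: 1.72
tool_pos: [0.3064, 0.4627, 0.3034]
tcp_rot: [0.001, 0.213, 0.977, 0.002]
wrist_force: [1.0, -0.2, -0.1]
opening: 0.0912
finger_force: 0.0
```

Call:
arm_command:
  deltas:
    - {"dx":-0.9,"dy":-0.33,"dz":0,"ax":0,"ay":0,"az":0,"jaw":0}
    - {"dx":-0.9,"dy":-0.33,"dz":0,"ax":0,"ay":0,"az":0,"jaw":0}
    - {"dx":-0.9,"dy":-0.33,"dz":0,"ax":0,"ay":0,"az":0,"jaw":0}
    - {"dx":-0.9,"dy":-0.33,"dz":0,"ax":0,"ay":0,"az":0,"jaw":0}
    - {"dx":-0.9,"dy":-0.33,"dz":0,"ax":0,"ay":0,"az":0,"jaw":0}

```text
time_s: 2.13
tool_pos: [0.4082, 0.3597, 0.3011]
tcp_rot: [0.0, 0.214, 0.977, 0.0]
wrist_force: [1.0, 0.4, -0.5]
opening: 0.0912
finger_force: 0.0
```

Call:
arm_command:
  deltas:
    - {"dx":-0.9,"dy":-0.33,"dz":0,"ax":0,"ay":0,"az":0,"jaw":0}
    - {"dx":-0.9,"dy":-0.33,"dz":0,"ax":0,"ay":0,"az":0,"jaw":0}
    - {"dx":-0.9,"dy":-0.33,"dz":0,"ax":0,"ay":0,"az":0,"jaw":0}
    - {"dx":-0.9,"dy":-0.33,"dz":0,"ax":0,"ay":0,"az":0,"jaw":0}
    - {"dx":-0.9,"dy":-0.4,"dz":0,"ax":0,"ay":0,"az":0,"jaw":0}

```text
time_s: 2.55
tool_pos: [0.5094, 0.2565, 0.301]
tcp_rot: [0.0, 0.214, 0.977, 0.0]
wrist_force: [0.8, 0.3, -1.0]
opening: 0.0912
finger_force: 0.0
```

Call:
arm_command:
  deltas:
    - {"dx":0,"dy":0,"dz":0,"ax":0,"ay":0,"az":0.5,"jaw":0}
    - {"dx":0,"dy":0,"dz":0,"ax":0,"ay":0,"az":1,"jaw":0}
    - {"dx":0,"dy":0,"dz":0,"ax":0,"ay":0,"az":1,"jaw":0}
    - {"dx":0,"dy":0,"dz":0,"ax":0,"ay":0,"az":1,"jaw":0}
    - {"dx":0,"dy":0,"dz":0,"ax":0,"ay":0,"az":1,"jaw":0}

```text
time_s: 2.97
tool_pos: [0.5085, 0.2573, 0.3009]
tcp_rot: [-0.0, 0.403, 0.915, 0.0]
wrist_force: [0.6, 0.5, 0.7]
opening: 0.0913
finger_force: 0.0
```

Call:
arm_command:
  deltas:
    - {"dx":0,"dy":0,"dz":0,"ax":0,"ay":0,"az":1,"jaw":0}
    - {"dx":0,"dy":0,"dz":0,"ax":0,"ay":0,"az":1,"jaw":0}
    - {"dx":0,"dy":0,"dz":0,"ax":0,"ay":0,"az":1,"jaw":0}
    - {"dx":0,"dy":0,"dz":0,"ax":0,"ay":0,"az":1,"jaw":0}
    - {"dx":0,"dy":0,"dz":0,"ax":0,"ay":0,"az":1,"jaw":0}

```text
time_s: 3.38
tool_pos: [0.5084, 0.2575, 0.301]
tcp_rot: [-0.0, 0.591, 0.807, 0.0]
wrist_force: [0.9, -0.4, -0.0]
opening: 0.0912
finger_force: 0.0
```

Call:
arm_command:
  deltas:
    - {"dx":0,"dy":0,"dz":0,"ax":0,"ay":0,"az":1,"jaw":0}
    - {"dx":0,"dy":0,"dz":0,"ax":0,"ay":0,"az":1,"jaw":0}
    - {"dx":0,"dy":0,"dz":0,"ax":0,"ay":0,"az":1,"jaw":0}
    - {"dx":0,"dy":0,"dz":0,"ax":0,"ay":0,"az":0,"jaw":0}

```text
time_s: 3.72
tool_pos: [0.5084, 0.2574, 0.301]
tcp_rot: [0.0, 0.69, 0.723, 0.0]
wrist_force: [-0.3, -0.5, 0.6]
opening: 0.0914
finger_force: 0.0
```

```bash
python3 - <<'E'
from h import *
to([.567,.195,.189])
c=viewer.read_camera("wrist"); cv2.imwrite("pics/w2.png",c["img"])
for q in ["lever_grip","wing_grip"]:
  for m in viewer.mark_of("wrist",q): print(q,m,world(c,*m["position"]),world(c,*m["position"],z=.208))
W=cloud(c);P=W.reshape(-1,3);P=P[~np.isnan(P[:,0])]
s=P[(P[:,2]>.19)&(P[:,2]<.225)&(abs(P[:,0]-.567)<.04)&(abs(P[:,1]-.19)<.08)]
if len(s):
  print(len(s),s.min(0),s.max(0)); t=s[(s[:,2]>s[:,2].max()-.008)]; print(t.mean(0),np.polyfit(t[:,1],t[:,0],1))
E
```

```text
t 3.72 tcp [0.508 0.257 0.301] heading y 2.68 z [ 0.  0. -1.] F [-0.313 -0.54   0.62 ] M [-0.108 -0.02  -0.043] open 0.0914 ff 0.0 q [0.449 0.271 1.417 0.    1.453 0.402]
units to target [-2.171  1.853  3.732]
lever_grip {'position': [258.5, 377.1], 'conf': 0.79} [0.567 0.203 0.216] [0.569 0.199 0.208]
lever_grip {'position': [207.8, 278.3], 'conf': 0.63} [ 0.438  0.18  -0.001] [0.467 0.249 0.208]
lever_grip {'position': [273.0, 338.4], 'conf': 0.33} [0.512 0.289 0.394] [0.53  0.18  0.208]
1335 [0.556 0.133 0.2  ] [0.579 0.242 0.219]
[0.567 0.199 0.214] [-0.054  0.578]
```

View pics/w2.png

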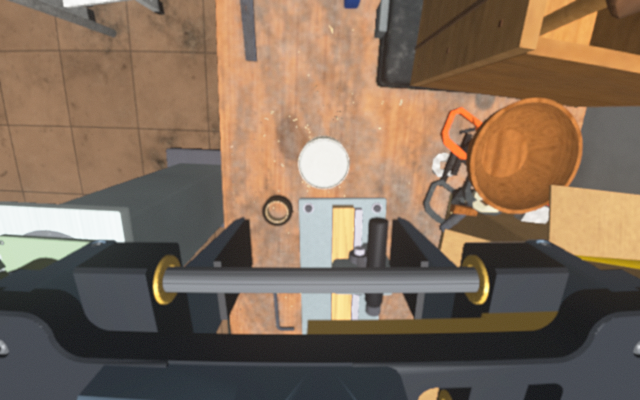

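The view shows the black bar at (377,250) under the gripper, on axis with the jaw direction. It measures x 0.567, y 0.195, which agrees with the earlier fit. I now go over it, descend and close.

Call:
arm_command:
  deltas:
    - {"dx":-0.7,"dy":0.6,"dz":0,"ax":0,"ay":0,"az":0,"jaw":0}
    - {"dx":-0.8,"dy":0.66,"dz":0,"ax":0,"ay":0,"az":0,"jaw":0}
    - {"dx":-0.67,"dy":0.6,"dz":0,"ax":0,"ay":0,"az":0,"jaw":0}
    - {"dx":0,"dy":0,"dz":0.7,"ax":0,"ay":0,"az":0,"jaw":0}
    - {"dx":0,"dy":0,"dz":0.9,"ax":0,"ay":0,"az":0,"jaw":0}

```text
time_s: 4.28
tool_pos: [0.5698, 0.1943, 0.2545]
tcp_rot: [0.001, 0.69, 0.724, 0.003]
wrist_force: [0.4, 0.2, -1.3]
opening: 0.0913
finger_force: 0.0
```

Call:
arm_command:
  deltas:
    - {"dx":0,"dy":0,"dz":0.9,"ax":0,"ay":0,"az":0,"jaw":0}
    - {"dx":0,"dy":0,"dz":0.8,"ax":0,"ay":0,"az":0,"jaw":0}
    - {"dx":0,"dy":0,"dz":0.43,"ax":0,"ay":0,"az":0,"jaw":0}
    - {"dx":0,"dy":0,"dz":0,"ax":0,"ay":0,"az":0,"jaw":100}
    - {"dx":0,"dy":0,"dz":0,"ax":0,"ay":0,"az":0,"jaw":150}
  grip_force: 30

```text
time_s: 4.7
tool_pos: [0.5672, 0.1951, 0.1888]
tcp_rot: [-0.0, 0.69, 0.724, -0.0]
wrist_force: [0.1, 0.1, 1.1]
opening: 0.081
finger_force: 0.0
```

Call:
arm_command:
  deltas:
    - {"dx":0,"dy":0,"dz":0,"ax":0,"ay":0,"az":0,"jaw":255}
    - {"dx":0,"dy":0,"dz":0,"ax":0,"ay":0,"az":0,"jaw":255}
    - {"dx":0,"dy":0,"dz":0,"ax":0,"ay":0,"az":0,"jaw":255}
    - {"dx":0,"dy":0,"dz":0,"ax":0,"ay":0,"az":0,"jaw":255}
    - {"dx":0,"dy":0,"dz":0,"ax":0,"ay":0,"az":0,"jaw":255}

```text
time_s: 5.12
tool_pos: [0.5675, 0.1953, 0.1897]
tcp_rot: [0.0, 0.69, 0.724, 0.001]
wrist_force: [0.2, 0.2, -0.4]
opening: 0.0475
finger_force: 0.0
```

Call:
arm_command:
  deltas:
    - {"dx":0,"dy":0,"dz":0,"ax":0,"ay":0,"az":0,"jaw":255}
    - {"dx":0,"dy":0,"dz":0,"ax":0,"ay":0,"az":0,"jaw":255}
    - {"dx":0,"dy":0,"dz":0,"ax":0,"ay":0,"az":0,"jaw":255}

```text
time_s: 5.37
tool_pos: [0.5673, 0.1952, 0.1891]
tcp_rot: [-0.0, 0.69, 0.724, 0.0]
wrist_force: [0.2, -0.7, 0.9]
opening: 0.0276
finger_force: 0.0
```

```bash
python3 - <<'E'
from h import *
to([.567,.195,.189])
for i in range(0,11):
    t=i/10; print(t, "cum dy %.2f dz %.2f"%(-120*np.sin(t)/30, 120*(1-np.cos(t))/30))
E
```

```text
t 5.37 tcp [0.567 0.195 0.189] heading y 2.76 z [ 0.  0. -1.] F [ 0.215 -0.713  0.895] M [-0.043  0.019  0.035] open 0.0276 ff 0.0 q [0.312 0.375 1.545 0.    1.222 0.264]
units to target [-0.005 -0.01   0.003]
0.0 cum dy -0.00 dz 0.00
0.1 cum dy -0.40 dz 0.02
0.2 cum dy -0.79 dz 0.08
0.3 cum dy -1.18 dz 0.18
0.4 cum dy -1.56 dz 0.32
0.5 cum dy -1.92 dz 0.49
0.6 cum dy -2.26 dz 0.70
0.7 cum dy -2.58 dz 0.94
0.8 cum dy -2.87 dz 1.21
0.9 cum dy -3.13 dz 1.51
1.0 cum dy -3.37 dz 1.84
```

Call:
arm_command:
  deltas:
    - {"dx":0,"dy":0,"dz":0,"ax":0,"ay":0,"az":0,"jaw":255}
    - {"dx":0,"dy":0,"dz":0,"ax":0,"ay":0,"az":0,"jaw":255}
    - {"dx":0,"dy":0,"dz":0,"ax":0,"ay":0,"az":0,"jaw":255}
    - {"dx":0,"dy":0,"dz":0,"ax":0,"ay":0,"az":0,"jaw":255}

```text
time_s: 5.7
tool_pos: [0.5681, 0.1952, 0.1891]
tcp_rot: [0.001, 0.69, 0.724, 0.001]
wrist_force: [3.5, -0.3, -0.3]
opening: 0.0197
finger_force: 30.0
```

Call:
arm_command:
  deltas:
    - {"dx":0,"dy":-0.2,"dz":0.005,"ax":0,"ay":0,"az":0,"jaw":255}
    - {"dx":0,"dy":-0.2,"dz":0.015,"ax":0,"ay":0,"az":0,"jaw":255}
    - {"dx":0,"dy":-0.39,"dz":0.06,"ax":0,"ay":0,"az":0,"jaw":255}
    - {"dx":0,"dy":-0.39,"dz":0.1,"ax":0,"ay":0,"az":0,"jaw":255}

```text
time_s: 6.03
tool_pos: [0.5371, 0.1939, 0.1866]
tcp_rot: [0.004, 0.69, 0.724, 0.006]
wrist_force: [10.2, -1.2, 3.2]
opening: 0.0196
finger_force: 30.0
```

```bash
python3 -c "
from h import *
st()"
```

```text
t 6.03 tcp [0.537 0.194 0.187] heading y 2.77 z [ 0.014  0.002 -1.   ] F [10.235 -1.239  3.175] M [-0.195 -2.007  0.041] open 0.0196 ff 30.00196874141693 q [ 0.328  0.325  1.629 -0.003  1.174  0.28 ]
```

Call:
arm_command:
  deltas:
    - {"dx":0,"dy":-0.38,"dz":0.14,"ax":0,"ay":0,"az":0,"jaw":255}
    - {"dx":0,"dy":-0.36,"dz":0.17,"ax":0,"ay":0,"az":0,"jaw":255}
    - {"dx":0,"dy":-0.34,"dz":0.21,"ax":0,"ay":0,"az":0,"jaw":255}
    - {"dx":0,"dy":-0.32,"dz":0.24,"ax":0,"ay":0,"az":0,"jaw":255}

```text
time_s: 6.37
tool_pos: [0.4956, 0.1925, 0.1645]
tcp_rot: [0.005, 0.69, 0.724, 0.007]
wrist_force: [9.8, 0.2, 6.3]
opening: 0.0197
finger_force: 30.0
```

Call:
arm_command:
  deltas:
    - {"dx":0,"dy":-0.29,"dz":0.27,"ax":0,"ay":0,"az":0,"jaw":255}
    - {"dx":0,"dy":-0.26,"dz":0.3,"ax":0,"ay":0,"az":0,"jaw":255}
    - {"dx":0,"dy":-0.24,"dz":0.33,"ax":0,"ay":0,"az":0,"jaw":255}
    - {"dx":0,"dy":0,"dz":0,"ax":0,"ay":0,"az":0,"jaw":255}

```text
time_s: 6.7
tool_pos: [0.4706, 0.1914, 0.1359]
tcp_rot: [0.003, 0.69, 0.724, 0.006]
wrist_force: [8.7, 0.2, 7.2]
opening: 0.019
finger_force: 30.0
```

```bash
python3 -c "
from h import *
o,R=st(); p=o['tool_pos']; print('ang',np.arctan2(.5675-p[0],p[2]+.019-.088),np.hypot(.5675-p[0],p[2]+.019-.088))
c=viewer.read_camera('side');cv2.imwrite('pics/s3.png',cv2.resize(c['img'][180:330,230:430],None,fx=4,fy=4))"
```

```text
t 6.7 tcp [0.471 0.191 0.136] heading y 2.8 z [ 0.013  0.003 -1.   ] F [8.742 0.192 7.168] M [-0.03  -1.599 -0.021] open 0.019 ff 30.00140368938446 q [ 0.365  0.275  1.843 -0.002  1.011  0.316]
ang 0.9663831522151216 0.11778071205488674
```

View pics/s3.png

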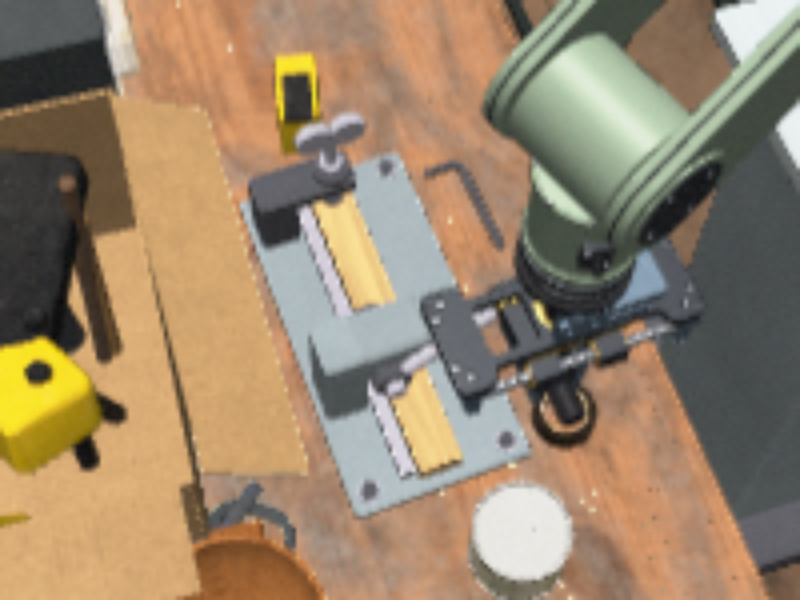

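The lever is down nearly to the stop, with the bar in the fingers at (570,400). I press a little further to feel the stop.

Call:
arm_command:
  deltas:
    - {"dx":0,"dy":-0.09,"dz":0.14,"ax":0,"ay":0,"az":0,"jaw":255}
    - {"dx":0,"dy":-0.09,"dz":0.14,"ax":0,"ay":0,"az":0,"jaw":255}
    - {"dx":0,"dy":0,"dz":0,"ax":0,"ay":0,"az":0,"jaw":255}

```text
time_s: 7.0
tool_pos: [0.4676, 0.1914, 0.1307]
tcp_rot: [0.005, 0.689, 0.724, 0.007]
wrist_force: [8.4, -1.5, 16.9]
opening: 0.0196
finger_force: 30.0
```

Call:
arm_command:
  deltas:
    - {"dx":0,"dy":-0.09,"dz":0.14,"ax":0,"ay":0,"az":0,"jaw":255}
    - {"dx":0,"dy":0,"dz":0,"ax":0,"ay":0,"az":0,"jaw":255}

```text
time_s: 7.17
tool_pos: [0.4675, 0.1916, 0.1297]
tcp_rot: [0.007, 0.689, 0.724, 0.01]
wrist_force: [7.0, -4.2, 31.7]
opening: 0.0193
finger_force: 30.0
```

```bash
python3 -c "
from h import *
o,R=st(); p=o['tool_pos']; print('ang',np.arctan2(.5675-p[0],p[2]+.019-.088),np.hypot(.5675-p[0],p[2]+.019-.088))"
```

```text
t 7.17 tcp [0.468 0.192 0.13 ] heading y 2.83 z [ 0.024  0.005 -1.   ] F [ 7.014 -4.178 31.714] M [-0.827 -1.271 -0.063] open 0.0193 ff 30.00352442264557 q [ 0.369  0.272  1.866 -0.004  0.979  0.322]
ang 1.0254293441155395 0.1169265749622488
```

Call:
arm_command:
  deltas:
    - {"dx":0,"dy":0.09,"dz":-0.14,"ax":0,"ay":0,"az":0,"jaw":255}
    - {"dx":0,"dy":0.09,"dz":-0.14,"ax":0,"ay":0,"az":0,"jaw":255}
    - {"dx":0,"dy":0.09,"dz":-0.14,"ax":0,"ay":0,"az":0,"jaw":255}

```text
time_s: 7.42
tool_pos: [0.4719, 0.1917, 0.1363]
tcp_rot: [0.003, 0.69, 0.724, 0.006]
wrist_force: [13.9, 1.8, -4.3]
opening: 0.0193
finger_force: 30.0
```

Call:
arm_command:
  deltas:
    - {"dx":0,"dy":0.048,"dz":-0.066,"ax":0,"ay":0,"az":0,"jaw":255}
    - {"dx":0,"dy":0.048,"dz":-0.066,"ax":0,"ay":0,"az":0,"jaw":255}
    - {"dx":0,"dy":0.048,"dz":-0.066,"ax":0,"ay":0,"az":0,"jaw":255}
    - {"dx":0,"dy":0.048,"dz":-0.066,"ax":0,"ay":0,"az":0,"jaw":255}
    - {"dx":0,"dy":0.048,"dz":-0.066,"ax":0,"ay":0,"az":0,"jaw":255}

```text
time_s: 7.83
tool_pos: [0.4795, 0.1921, 0.1448]
tcp_rot: [0.004, 0.69, 0.724, 0.006]
wrist_force: [16.5, 2.1, -9.5]
opening: 0.0195
finger_force: 30.0
```

Call:
arm_command:
  deltas:
    - {"dx":0,"dy":0.052,"dz":-0.06,"ax":0,"ay":0,"az":0,"jaw":255}
    - {"dx":0,"dy":0.052,"dz":-0.06,"ax":0,"ay":0,"az":0,"jaw":255}
    - {"dx":0,"dy":0.052,"dz":-0.06,"ax":0,"ay":0,"az":0,"jaw":255}
    - {"dx":0,"dy":0.052,"dz":-0.06,"ax":0,"ay":0,"az":0,"jaw":255}
    - {"dx":0,"dy":0.052,"dz":-0.06,"ax":0,"ay":0,"az":0,"jaw":255}

```text
time_s: 8.25
tool_pos: [0.488, 0.1924, 0.1525]
tcp_rot: [0.004, 0.69, 0.724, 0.006]
wrist_force: [20.1, 3.1, -17.1]
opening: 0.0195
finger_force: 30.0
```

Call:
arm_command:
  deltas:
    - {"dx":0,"dy":0.058,"dz":-0.054,"ax":0,"ay":0,"az":0,"jaw":255}
    - {"dx":0,"dy":0.058,"dz":-0.054,"ax":0,"ay":0,"az":0,"jaw":255}
    - {"dx":0,"dy":0.058,"dz":-0.054,"ax":0,"ay":0,"az":0,"jaw":255}
    - {"dx":0,"dy":0.058,"dz":-0.054,"ax":0,"ay":0,"az":0,"jaw":255}
    - {"dx":0,"dy":0.058,"dz":-0.054,"ax":0,"ay":0,"az":0,"jaw":255}

```text
time_s: 8.67
tool_pos: [0.4957, 0.1927, 0.1597]
tcp_rot: [0.003, 0.69, 0.724, 0.005]
wrist_force: [19.4, 4.0, -19.6]
opening: 0.0192
finger_force: 30.0
```

Call:
arm_command:
  deltas:
    - {"dx":0,"dy":0.064,"dz":-0.048,"ax":0,"ay":0,"az":0,"jaw":255}
    - {"dx":0,"dy":0.064,"dz":-0.048,"ax":0,"ay":0,"az":0,"jaw":255}
    - {"dx":0,"dy":0.064,"dz":-0.048,"ax":0,"ay":0,"az":0,"jaw":255}
    - {"dx":0,"dy":0.064,"dz":-0.048,"ax":0,"ay":0,"az":0,"jaw":255}
    - {"dx":0,"dy":0.064,"dz":-0.048,"ax":0,"ay":0,"az":0,"jaw":255}

```text
time_s: 9.08
tool_pos: [0.5037, 0.1931, 0.1662]
tcp_rot: [0.002, 0.69, 0.724, 0.003]
wrist_force: [15.1, 4.7, -18.0]
opening: 0.0191
finger_force: 30.0
```

Call:
arm_command:
  deltas:
    - {"dx":0,"dy":0.068,"dz":-0.042,"ax":0,"ay":0,"az":0,"jaw":255}
    - {"dx":0,"dy":0.068,"dz":-0.042,"ax":0,"ay":0,"az":0,"jaw":255}
    - {"dx":0,"dy":0.068,"dz":-0.042,"ax":0,"ay":0,"az":0,"jaw":255}
    - {"dx":0,"dy":0.068,"dz":-0.042,"ax":0,"ay":0,"az":0,"jaw":255}
    - {"dx":0,"dy":0.068,"dz":-0.042,"ax":0,"ay":0,"az":0,"jaw":255}

```text
time_s: 9.5
tool_pos: [0.5123, 0.1935, 0.172]
tcp_rot: [0.001, 0.69, 0.724, 0.002]
wrist_force: [13.8, 4.5, -17.9]
opening: 0.0196
finger_force: 30.0
```

```bash
python3 -c "
from h import *
o,R=st(); p=o['tool_pos']; print('ang',np.arctan2(.5675-p[0],p[2]+.019-.088),np.hypot(.5675-p[0],p[2]+.019-.088))"
```

```text
t 9.5 tcp [0.512 0.193 0.172] heading y 2.73 z [ 0.003  0.002 -1.   ] F [ 13.761   4.454 -17.916] M [ 0.571 -1.686 -0.034] open 0.0196 ff 29.99187558889389 q [0.34  0.305 1.697 0.001 1.136 0.292]
ang 0.4921834172644834 0.11687263539314041
```

Call:
arm_command:
  deltas:
    - {"dx":0,"dy":0.072,"dz":-0.02,"ax":0,"ay":0,"az":0,"jaw":255}
    - {"dx":0,"dy":0.072,"dz":-0.02,"ax":0,"ay":0,"az":0,"jaw":255}
    - {"dx":0,"dy":0.072,"dz":-0.02,"ax":0,"ay":0,"az":0,"jaw":255}
    - {"dx":0,"dy":0.072,"dz":-0.03,"ax":0,"ay":0,"az":0,"jaw":255}
    - {"dx":0,"dy":0.072,"dz":-0.03,"ax":0,"ay":0,"az":0,"jaw":255}

```text
time_s: 9.92
tool_pos: [0.5208, 0.1939, 0.1767]
tcp_rot: [-0.001, 0.69, 0.724, 0.0]
wrist_force: [4.0, 3.5, -5.3]
opening: 0.019
finger_force: 30.0
```

Call:
arm_command:
  deltas:
    - {"dx":0,"dy":0.076,"dz":-0.026,"ax":0,"ay":0,"az":0,"jaw":255}
    - {"dx":0,"dy":0.076,"dz":-0.026,"ax":0,"ay":0,"az":0,"jaw":255}
    - {"dx":0,"dy":0.076,"dz":-0.026,"ax":0,"ay":0,"az":0,"jaw":255}
    - {"dx":0,"dy":0.076,"dz":-0.026,"ax":0,"ay":0,"az":0,"jaw":255}
    - {"dx":0,"dy":0.076,"dz":-0.026,"ax":0,"ay":0,"az":0,"jaw":255}

```text
time_s: 10.33
tool_pos: [0.5316, 0.1944, 0.1817]
tcp_rot: [-0.001, 0.69, 0.724, 0.0]
wrist_force: [1.8, 5.2, -2.6]
opening: 0.0192
finger_force: 30.0
```

Call:
arm_command:
  deltas:
    - {"dx":0,"dy":0.078,"dz":-0.02,"ax":0,"ay":0,"az":0,"jaw":255}
    - {"dx":0,"dy":0.078,"dz":-0.02,"ax":0,"ay":0,"az":0,"jaw":255}
    - {"dx":0,"dy":0.078,"dz":-0.02,"ax":0,"ay":0,"az":0,"jaw":255}
    - {"dx":0,"dy":0.078,"dz":-0.02,"ax":0,"ay":0,"az":0,"jaw":255}
    - {"dx":0,"dy":0.078,"dz":-0.02,"ax":0,"ay":0,"az":0,"jaw":255}

```text
time_s: 10.75
tool_pos: [0.5432, 0.1947, 0.1852]
tcp_rot: [-0.001, 0.69, 0.724, 0.0]
wrist_force: [1.1, 5.1, -0.6]
opening: 0.019
finger_force: 30.0
```

Call:
arm_command:
  deltas:
    - {"dx":0,"dy":0.078,"dz":-0.01,"ax":0,"ay":0,"az":0,"jaw":255}
    - {"dx":0,"dy":0.078,"dz":-0.01,"ax":0,"ay":0,"az":0,"jaw":255}
    - {"dx":0,"dy":0.078,"dz":-0.01,"ax":0,"ay":0,"az":0,"jaw":255}
    - {"dx":0,"dy":0.078,"dz":-0.01,"ax":0,"ay":0,"az":0,"jaw":255}
    - {"dx":0,"dy":0.078,"dz":-0.01,"ax":0,"ay":0,"az":0,"jaw":255}

```text
time_s: 11.17
tool_pos: [0.5549, 0.195, 0.1865]
tcp_rot: [-0.001, 0.69, 0.724, -0.0]
wrist_force: [-1.0, 4.9, 1.1]
opening: 0.0195
finger_force: 30.0
```

Call:
arm_command:
  deltas:
    - {"dx":0,"dy":0.08,"dz":0,"ax":0,"ay":0,"az":0,"jaw":255}
    - {"dx":0,"dy":0.08,"dz":0,"ax":0,"ay":0,"az":0,"jaw":255}
    - {"dx":0,"dy":0.08,"dz":0,"ax":0,"ay":0,"az":0,"jaw":255}
    - {"dx":0,"dy":0.08,"dz":0,"ax":0,"ay":0,"az":0,"jaw":255}
    - {"dx":0,"dy":0.08,"dz":0,"ax":0,"ay":0,"az":0,"jaw":255}

```text
time_s: 11.58
tool_pos: [0.5668, 0.1956, 0.1865]
tcp_rot: [-0.001, 0.69, 0.724, -0.0]
wrist_force: [0.6, 4.6, 1.4]
opening: 0.0194
finger_force: 30.0
```

```bash
python3 -c "
from h import *
to([.5675,.195,.189])"
```

```text
t 11.58 tcp [0.567 0.196 0.186] heading y 2.77 z [-0.001  0.001 -1.   ] F [0.604 4.612 1.417] M [0.625 0.379 0.014] open 0.0194 ff 30.000362992286682 q [0.312 0.376 1.549 0.001 1.217 0.264]
units to target [-0.02   0.021 -0.084]
```

Call:
arm_command:
  deltas:
    - {"dx":0,"dy":0.06,"dz":0,"ax":0,"ay":0,"az":0,"jaw":255}
    - {"dx":0,"dy":0.06,"dz":0,"ax":0,"ay":0,"az":0,"jaw":255}
    - {"dx":0,"dy":0,"dz":0,"ax":0,"ay":0,"az":0,"jaw":255}

```text
time_s: 11.83
tool_pos: [0.5684, 0.1956, 0.1865]
tcp_rot: [-0.002, 0.69, 0.724, -0.002]
wrist_force: [-5.7, 4.5, 4.2]
opening: 0.0193
finger_force: 30.0
```

The stop was felt, so the lever is fully back up. I release, rise, and go over to the wing.

Call:
arm_command:
  deltas:
    - {"dx":0,"dy":-0.05,"dz":0,"ax":0,"ay":0,"az":0,"jaw":200}
    - {"dx":0,"dy":0,"dz":0,"ax":0,"ay":0,"az":0,"jaw":100}
    - {"dx":0,"dy":0,"dz":0,"ax":0,"ay":0,"az":0,"jaw":60}
    - {"dx":0,"dy":0,"dz":0,"ax":0,"ay":0,"az":0,"jaw":60}
    - {"dx":0,"dy":0,"dz":0,"ax":0,"ay":0,"az":0,"jaw":60}

```text
time_s: 12.25
tool_pos: [0.5696, 0.1945, 0.1863]
tcp_rot: [0.0, 0.69, 0.724, -0.0]
wrist_force: [0.4, 0.5, 0.5]
opening: 0.0427
finger_force: 0.0
```

Call:
arm_command:
  deltas:
    - {"dx":0,"dy":0,"dz":-0.5,"ax":0,"ay":0,"az":0,"jaw":60}
    - {"dx":0,"dy":0,"dz":-0.9,"ax":0,"ay":0,"az":0,"jaw":60}
    - {"dx":0,"dy":0,"dz":-0.9,"ax":0,"ay":0,"az":0,"jaw":60}
    - {"dx":0,"dy":0,"dz":-0.9,"ax":0,"ay":0,"az":0,"jaw":60}
    - {"dx":-0.5,"dy":0,"dz":-0.4,"ax":0,"ay":0,"az":0,"jaw":60}

```text
time_s: 12.67
tool_pos: [0.5714, 0.1816, 0.298]
tcp_rot: [0.001, 0.689, 0.725, 0.003]
wrist_force: [0.2, 0.2, 0.8]
opening: 0.0693
finger_force: 0.0
```

Call:
arm_command:
  deltas:
    - {"dx":-0.9,"dy":-0.08,"dz":0,"ax":0,"ay":0,"az":0,"jaw":60}
    - {"dx":-0.9,"dy":-0.08,"dz":0,"ax":0,"ay":0,"az":0,"jaw":60}
    - {"dx":-0.9,"dy":-0.08,"dz":0,"ax":0,"ay":0,"az":0,"jaw":60}
    - {"dx":-0.9,"dy":-0.08,"dz":0,"ax":0,"ay":0,"az":0,"jaw":60}
    - {"dx":-0.9,"dy":-0.08,"dz":0,"ax":0,"ay":0,"az":0,"jaw":60}

```text
time_s: 13.08
tool_pos: [0.5639, 0.0421, 0.2936]
tcp_rot: [0.0, 0.69, 0.724, -0.001]
wrist_force: [-0.5, 1.3, 0.2]
opening: 0.0697
finger_force: 0.0
```

Call:
arm_command:
  deltas:
    - {"dx":-0.9,"dy":-0.08,"dz":0,"ax":0,"ay":0,"az":0,"jaw":60}
    - {"dx":-0.9,"dy":-0.08,"dz":0,"ax":0,"ay":0,"az":0,"jaw":60}
    - {"dx":-0.9,"dy":-0.08,"dz":0,"ax":0,"ay":0,"az":0,"jaw":60}
    - {"dx":-0.6,"dy":-0.08,"dz":0,"ax":0,"ay":0,"az":0,"jaw":60}
    - {"dx":0,"dy":0,"dz":0,"ax":0,"ay":0,"az":-1,"jaw":60}

```text
time_s: 13.5
tool_pos: [0.5587, -0.0594, 0.2935]
tcp_rot: [0.0, 0.659, 0.752, -0.002]
wrist_force: [0.1, 0.9, -0.7]
opening: 0.0699
finger_force: 0.0
```

Call:
arm_command:
  deltas:
    - {"dx":0,"dy":0,"dz":0,"ax":0,"ay":0,"az":-1,"jaw":60}
    - {"dx":0,"dy":0,"dz":0,"ax":0,"ay":0,"az":-1,"jaw":60}
    - {"dx":0,"dy":0,"dz":0,"ax":0,"ay":0,"az":-1,"jaw":60}
    - {"dx":0,"dy":0,"dz":0,"ax":0,"ay":0,"az":-1,"jaw":60}
    - {"dx":0,"dy":0,"dz":0,"ax":0,"ay":0,"az":-1,"jaw":60}

```text
time_s: 13.92
tool_pos: [0.559, -0.056, 0.2935]
tcp_rot: [-0.0, 0.477, 0.879, -0.001]
wrist_force: [0.6, 0.1, 0.7]
opening: 0.0698
finger_force: 0.0
```

Call:
arm_command:
  deltas:
    - {"dx":0,"dy":0,"dz":0,"ax":0,"ay":0,"az":-1,"jaw":60}
    - {"dx":0,"dy":0,"dz":0,"ax":0,"ay":0,"az":-1,"jaw":60}
    - {"dx":0,"dy":0,"dz":0,"ax":0,"ay":0,"az":-1,"jaw":60}
    - {"dx":0,"dy":0,"dz":0,"ax":0,"ay":0,"az":-1,"jaw":60}
    - {"dx":0,"dy":0,"dz":0,"ax":0,"ay":0,"az":-1,"jaw":60}

```text
time_s: 14.33
tool_pos: [0.559, -0.0559, 0.2935]
tcp_rot: [-0.001, 0.276, 0.961, -0.001]
wrist_force: [0.8, -0.2, -0.4]
opening: 0.0697
finger_force: 0.0
```

Call:
arm_command:
  deltas:
    - {"dx":0,"dy":0,"dz":0,"ax":0,"ay":0,"az":-1,"jaw":60}
    - {"dx":0,"dy":0,"dz":0,"ax":0,"ay":0,"az":-1,"jaw":60}
    - {"dx":0,"dy":0,"dz":0,"ax":0,"ay":0,"az":-1,"jaw":60}
    - {"dx":0,"dy":0,"dz":0,"ax":0,"ay":0,"az":-1,"jaw":60}
    - {"dx":0,"dy":0,"dz":0,"ax":0,"ay":0,"az":-1,"jaw":60}

```text
time_s: 14.75
tool_pos: [0.559, -0.0559, 0.2935]
tcp_rot: [-0.001, 0.061, 0.998, -0.001]
wrist_force: [0.0, -0.1, -0.7]
opening: 0.0701
finger_force: 0.0
```

Call:
arm_command:
  deltas:
    - {"dx":0,"dy":0,"dz":0,"ax":0,"ay":0,"az":-1,"jaw":60}
    - {"dx":0,"dy":0,"dz":0,"ax":0,"ay":0,"az":-0.95,"jaw":60}
    - {"dx":0,"dy":0,"dz":0,"ax":0,"ay":0,"az":0,"jaw":60}

```text
time_s: 15.0
tool_pos: [0.5591, -0.0558, 0.2936]
tcp_rot: [-0.001, -0.022, 1.0, -0.0]
wrist_force: [0.4, -0.2, 0.1]
opening: 0.0694
finger_force: 0.0
```

```bash
python3 - <<'E'
from h import *
to([.560,-.054,.125])
c=viewer.read_camera("wrist"); cv2.imwrite("pics/w3.png",c["img"])
for q in ["wing_grip"]:
  for m in viewer.mark_of("wrist",q): print(q,m,world(c,*m["position"]),world(c,*m["position"],z=.14))
W=cloud(c);P=W.reshape(-1,3);P=P[~np.isnan(P[:,0])]
s=P[(P[:,2]>.135)&(P[:,2]<.17)&(abs(P[:,0]-.56)<.05)&(abs(P[:,1]+.054)<.05)]
if len(s):
  print(len(s),s.min(0),s.max(0),cv2.minAreaRect((s[:,:2]*1000).astype(np.float32)))
  d=np.linalg.svd(s[:,:2]-s[:,:2].mean(0))[2][0]; print(np.degrees(np.arctan2(d[1],d[0])))
# lever grip check via scene
c=viewer.read_camera("scene");W=cloud(c);P=W.reshape(-1,3);P=P[~np.isnan(P[:,0])]
s=P[(P[:,2]>.195)&(P[:,2]<.225)&(abs(P[:,0]-.56)<.05)&(abs(P[:,1]-.19)<.06)];print("lever",s.min(0),s.max(0),s.mean(0))
E
```

```text
t 15.0 tcp [ 0.559 -0.056  0.294] heading y 92.54 z [-0.002 -0.001 -1.   ] F [ 0.357 -0.231  0.114] M [0.034 0.061 0.002] open 0.0694 ff 0.0 q [-0.119  0.261  1.449 -0.001  1.433 -1.734]
units to target [-0.042  0.063  5.62 ]
wing_grip {'position': [187.8, 322.6], 'conf': 0.78} [ 0.557 -0.055  0.148] [ 0.559 -0.054  0.14 ]
wing_grip {'position': [97.8, 477.1], 'conf': 0.44} [ 0.437  0.185 -0.002] [0.45 0.11 0.14]
434 [ 0.53  -0.062  0.137] [ 0.588 -0.05   0.155] ((559.3062133789062, -56.31174850463867), (57.74254608154297, 9.337003707885742), 2.7038638591766357)
3.1606602639434875
lever [0.553 0.131 0.195] [0.577 0.242 0.218] [0.563 0.18  0.21 ]
```

View pics/w3.png

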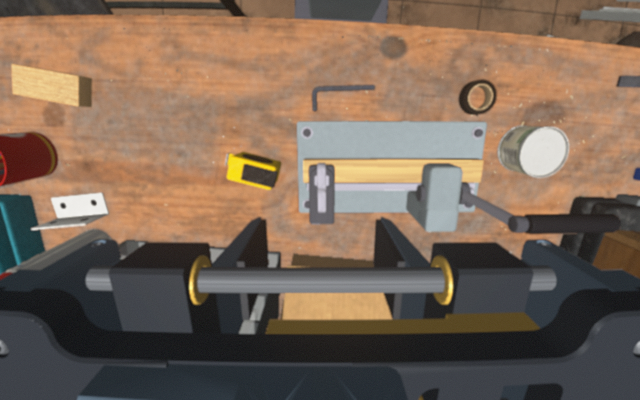

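The wing lies at (322,190) right under the jaws at (0.559, -0.0555), aligned with them, and the lever is back upright. I descend and grip.

Call:
arm_command:
  deltas:
    - {"dx":0,"dy":0,"dz":0.7,"ax":0,"ay":0,"az":0,"jaw":60}
    - {"dx":0,"dy":0,"dz":0.9,"ax":0,"ay":0,"az":0,"jaw":60}
    - {"dx":0,"dy":0,"dz":0.9,"ax":0,"ay":0,"az":0,"jaw":60}
    - {"dx":0,"dy":0,"dz":0.9,"ax":0,"ay":0,"az":0,"jaw":60}
    - {"dx":0,"dy":0,"dz":0.9,"ax":0,"ay":0,"az":0,"jaw":60}

```text
time_s: 15.57
tool_pos: [0.5595, -0.0548, 0.1642]
tcp_rot: [0.0, -0.021, 1.0, -0.0]
wrist_force: [0.8, -0.6, 0.0]
opening: 0.0697
finger_force: 0.0
```

Call:
arm_command:
  deltas:
    - {"dx":0,"dy":0,"dz":0.8,"ax":0,"ay":0,"az":0,"jaw":60}
    - {"dx":0,"dy":0,"dz":0.5,"ax":0,"ay":0,"az":0,"jaw":60}
    - {"dx":0,"dy":0,"dz":0,"ax":0,"ay":0,"az":0,"jaw":150}
    - {"dx":0,"dy":0,"dz":0,"ax":0,"ay":0,"az":0,"jaw":255}
    - {"dx":0,"dy":0,"dz":0,"ax":0,"ay":0,"az":0,"jaw":255}
  grip_force: 25

```text
time_s: 15.98
tool_pos: [0.5607, -0.0548, 0.1275]
tcp_rot: [0.001, -0.022, 1.0, -0.0]
wrist_force: [1.4, -0.3, 0.4]
opening: 0.0527
finger_force: 0.0
```

Call:
arm_command:
  deltas:
    - {"dx":0,"dy":0,"dz":0,"ax":0,"ay":0,"az":0,"jaw":255}
    - {"dx":0,"dy":0,"dz":0,"ax":0,"ay":0,"az":0,"jaw":255}
    - {"dx":0,"dy":0,"dz":0,"ax":0,"ay":0,"az":0,"jaw":255}
    - {"dx":0,"dy":0,"dz":0,"ax":0,"ay":0,"az":0,"jaw":255}
    - {"dx":0,"dy":0,"dz":0,"ax":0,"ay":0,"az":0,"jaw":255}

```text
time_s: 16.4
tool_pos: [0.56, -0.0545, 0.1267]
tcp_rot: [0.0, -0.022, 1.0, -0.0]
wrist_force: [0.0, 0.2, 0.3]
opening: 0.0192
finger_force: 0.0
```

Call:
arm_command:
  deltas:
    - {"dx":0,"dy":0,"dz":0,"ax":0,"ay":0,"az":0,"jaw":255}
    - {"dx":0,"dy":0,"dz":0,"ax":0,"ay":0,"az":0,"jaw":255}

```text
time_s: 16.57
tool_pos: [0.5598, -0.055, 0.1265]
tcp_rot: [0.0, -0.022, 1.0, -0.001]
wrist_force: [-0.1, -2.5, 1.3]
opening: 0.0097
finger_force: 25.0
```

```bash
python3 -c "
from h import *
st()"
```

```text
t 16.57 tcp [ 0.56  -0.055  0.126] heading y 92.54 z [ 0.    -0.001 -1.   ] F [-0.121 -2.5    1.347] M [-0.369  0.019  0.075] open 0.0097 ff 25.000243400827458 q [-0.118  0.369  1.724 -0.001  1.048 -1.732]
```

Call:
arm_command:
  deltas:
    - {"dx":0,"dy":0,"dz":0,"ax":0,"ay":0,"az":0.5,"jaw":255}
    - {"dx":0,"dy":0,"dz":0,"ax":0,"ay":0,"az":0.9,"jaw":255}
    - {"dx":0,"dy":0,"dz":0,"ax":0,"ay":0,"az":0.9,"jaw":255}
    - {"dx":0,"dy":0,"dz":0,"ax":0,"ay":0,"az":0.7,"jaw":255}
    - {"dx":0,"dy":0,"dz":0,"ax":0,"ay":0,"az":0,"jaw":255}

```text
time_s: 16.98
tool_pos: [0.5598, -0.0549, 0.1265]
tcp_rot: [0.0, 0.109, 0.994, -0.0]
wrist_force: [-1.0, -2.2, 1.0]
opening: 0.0098
finger_force: 25.0
```

```bash
python3 -c "
from h import *
st()"
```

```text
t 16.98 tcp [ 0.56  -0.055  0.127] heading y 77.45 z [ 0.    -0.001 -1.   ] F [-0.989 -2.199  1.007] M [-0.303 -0.008 -0.072] open 0.0098 ff 25.001258099837287 q [-0.118  0.369  1.724 -0.001  1.048 -1.469]
```

Call:
arm_command:
  deltas:
    - {"dx":0,"dy":0,"dz":0,"ax":0,"ay":0,"az":1,"jaw":255}
    - {"dx":0,"dy":0,"dz":0,"ax":0,"ay":0,"az":1,"jaw":255}
    - {"dx":0,"dy":0,"dz":0,"ax":0,"ay":0,"az":1,"jaw":255}
    - {"dx":0,"dy":0,"dz":0,"ax":0,"ay":0,"az":0,"jaw":255}

```text
time_s: 17.32
tool_pos: [0.5599, -0.0548, 0.1265]
tcp_rot: [0.0, 0.238, 0.971, -0.0]
wrist_force: [0.2, -2.0, 0.5]
opening: 0.0098
finger_force: 25.0
```

```bash
python3 -c "
from h import *
st()"
```

```text
t 17.32 tcp [ 0.56  -0.055  0.126] heading y 62.51 z [ 0. -0. -1.] F [ 0.158 -2.     0.5  ] M [-0.273  0.044 -0.023] open 0.0098 ff 25.00169450908288 q [-0.118  0.369  1.724 -0.     1.048 -1.209]
```

Call:
arm_command:
  deltas:
    - {"dx":0,"dy":0,"dz":0,"ax":0,"ay":0,"az":1,"jaw":255}
    - {"dx":0,"dy":0,"dz":0,"ax":0,"ay":0,"az":1,"jaw":255}
    - {"dx":0,"dy":0,"dz":0,"ax":0,"ay":0,"az":1,"jaw":255}
    - {"dx":0,"dy":0,"dz":0,"ax":0,"ay":0,"az":0,"jaw":255}

```text
time_s: 17.65
tool_pos: [0.56, -0.0547, 0.1265]
tcp_rot: [0.0, 0.362, 0.932, 0.0]
wrist_force: [0.4, -1.2, 0.6]
opening: 0.0098
finger_force: 25.0
```

```bash
python3 -c "
from h import *
st()"
```

```text
t 17.65 tcp [ 0.56  -0.055  0.126] heading y 47.6 z [ 0. -0. -1.] F [ 0.407 -1.18   0.622] M [-0.25   0.074 -0.048] open 0.0098 ff 25.00161336205565 q [-0.118  0.369  1.724 -0.     1.048 -0.948]
```

Call:
arm_command:
  deltas:
    - {"dx":0,"dy":0,"dz":0,"ax":0,"ay":0,"az":1,"jaw":255}
    - {"dx":0,"dy":0,"dz":0,"ax":0,"ay":0,"az":1,"jaw":255}
    - {"dx":0,"dy":0,"dz":0,"ax":0,"ay":0,"az":1,"jaw":255}
    - {"dx":0,"dy":0,"dz":0,"ax":0,"ay":0,"az":0,"jaw":255}

```text
time_s: 17.98
tool_pos: [0.5604, -0.055, 0.1266]
tcp_rot: [0.001, 0.478, 0.878, -0.0]
wrist_force: [-0.3, -2.1, 1.2]
opening: 0.0166
finger_force: 31.2
```

```bash
python3 -c "
from h import *
st()"
```

```text
t 17.98 tcp [ 0.56  -0.055  0.127] heading y 32.91 z [ 0.001 -0.002 -1.   ] F [-0.349 -2.11   1.223] M [-0.457 -0.138  1.263] open 0.0166 ff 31.1849849880673 q [-0.117  0.369  1.724 -0.002  1.047 -0.691]
```

Call:
arm_command:
  deltas:
    - {"dx":0,"dy":0,"dz":0,"ax":0,"ay":0,"az":1,"jaw":255}
    - {"dx":0,"dy":0,"dz":0,"ax":0,"ay":0,"az":1,"jaw":255}
    - {"dx":0,"dy":0,"dz":0,"ax":0,"ay":0,"az":1,"jaw":255}
    - {"dx":0,"dy":0,"dz":0,"ax":0,"ay":0,"az":0,"jaw":255}

```text
time_s: 18.32
tool_pos: [0.5597, -0.0544, 0.1268]
tcp_rot: [0.0, 0.588, 0.809, -0.0]
wrist_force: [-0.9, 0.8, 4.2]
opening: 0.0256
finger_force: 45.8
```

```bash
python3 -c "
from h import *
st()"
```

```text
t 18.32 tcp [ 0.56  -0.054  0.127] heading y 18.02 z [-0.    -0.001 -1.   ] F [-0.939  0.795  4.207] M [-0.109  0.218  2.107] open 0.0256 ff 45.84214076399803 q [-0.117  0.369  1.724 -0.001  1.049 -0.431]
```

The screw seated near heading 46°, and the fingers have since slipped round the wing. I turn back to realign the pads and then find the seat finely.

Call:
arm_command:
  deltas:
    - {"dx":0,"dy":0,"dz":0,"ax":0,"ay":0,"az":-1,"jaw":255}
    - {"dx":0,"dy":0,"dz":0,"ax":0,"ay":0,"az":-1,"jaw":255}
    - {"dx":0,"dy":0,"dz":0,"ax":0,"ay":0,"az":-1,"jaw":255}
    - {"dx":0,"dy":0,"dz":0,"ax":0,"ay":0,"az":-1,"jaw":255}
    - {"dx":0,"dy":0,"dz":0,"ax":0,"ay":0,"az":0,"jaw":255}

```text
time_s: 18.73
tool_pos: [0.5596, -0.0543, 0.1264]
tcp_rot: [-0.0, 0.44, 0.898, 0.0]
wrist_force: [-0.3, 0.7, 1.7]
opening: 0.0144
finger_force: 23.5
```

```bash
python3 -c "
from h import *
st()"
```

```text
t 18.73 tcp [ 0.56  -0.054  0.126] heading y 37.84 z [-0.     0.001 -1.   ] F [-0.341  0.699  1.705] M [-0.021  0.171  0.613] open 0.0144 ff 23.476106997222814 q [-0.118  0.369  1.725  0.001  1.048 -0.778]
```

Call:
arm_command:
  deltas:
    - {"dx":0,"dy":0,"dz":0,"ax":0,"ay":0,"az":-0.6,"jaw":255}
    - {"dx":0,"dy":0,"dz":0,"ax":0,"ay":0,"az":0,"jaw":255}

```text
time_s: 18.9
tool_pos: [0.5595, -0.0542, 0.1263]
tcp_rot: [-0.0, 0.418, 0.909, 0.0]
wrist_force: [-1.3, 0.3, 2.1]
opening: 0.0127
finger_force: 23.4
```

```bash
python3 -c "
from h import *
st()"
```

```text
t 18.9 tcp [ 0.56  -0.054  0.126] heading y 40.6 z [-0.001  0.001 -1.   ] F [-1.293  0.296  2.129] M [-0.01   0.224  0.584] open 0.0127 ff 23.36533506429987 q [-0.117  0.369  1.725  0.001  1.048 -0.827]
```

Call:
arm_command:
  deltas:
    - {"dx":0,"dy":0,"dz":0,"ax":0,"ay":0,"az":-0.6,"jaw":255}
    - {"dx":0,"dy":0,"dz":0,"ax":0,"ay":0,"az":0,"jaw":255}

```text
time_s: 19.07
tool_pos: [0.5596, -0.0544, 0.1263]
tcp_rot: [-0.0, 0.395, 0.919, 0.0]
wrist_force: [-0.0, 0.3, 1.6]
opening: 0.0111
finger_force: 25.0
```

```bash
python3 -c "
from h import *
st()"
```

```text
t 19.07 tcp [ 0.56  -0.054  0.126] heading y 43.52 z [-0.     0.001 -1.   ] F [-0.046  0.315  1.604] M [-0.043  0.161  0.515] open 0.0111 ff 24.99447325044457 q [-0.118  0.369  1.725  0.001  1.048 -0.877]
```

Call:
arm_command:
  deltas:
    - {"dx":0,"dy":0,"dz":0,"ax":0,"ay":0,"az":-0.3,"jaw":255}
    - {"dx":0,"dy":0,"dz":0,"ax":0,"ay":0,"az":0,"jaw":255}

```text
time_s: 19.23
tool_pos: [0.5596, -0.0543, 0.1263]
tcp_rot: [-0.0, 0.383, 0.924, 0.0]
wrist_force: [-0.9, 0.7, 3.0]
opening: 0.0103
finger_force: 25.0
```

```bash
python3 -c "
from h import *
st()"
```

```text
t 19.23 tcp [ 0.56  -0.054  0.126] heading y 44.93 z [-0.     0.001 -1.   ] F [-0.938  0.685  3.025] M [0.053 0.244 0.466] open 0.0103 ff 24.996529635900515 q [-0.118  0.369  1.725  0.001  1.048 -0.902]
```

Call:
arm_command:
  deltas:
    - {"dx":0,"dy":0,"dz":0,"ax":0,"ay":0,"az":-0.2,"jaw":255}
    - {"dx":0,"dy":0,"dz":0,"ax":0,"ay":0,"az":0,"jaw":255}

```text
time_s: 19.4
tool_pos: [0.5597, -0.0543, 0.1263]
tcp_rot: [-0.0, 0.375, 0.927, 0.0]
wrist_force: [-1.3, 0.0, 1.9]
opening: 0.01
finger_force: 25.0
```

```bash
python3 -c "
from h import *
st()"
```

```text
t 19.4 tcp [ 0.56  -0.054  0.126] heading y 45.98 z [-0.  0. -1.] F [-1.268  0.037  1.941] M [0.042 0.212 0.406] open 0.01 ff 24.99757259261969 q [-0.117  0.369  1.725  0.001  1.048 -0.92 ]
```

Call:
arm_command:
  deltas:
    - {"dx":0,"dy":0,"dz":0,"ax":0,"ay":0,"az":-0.2,"jaw":255}
    - {"dx":0,"dy":0,"dz":0,"ax":0,"ay":0,"az":0,"jaw":255}

```text
time_s: 19.57
tool_pos: [0.5596, -0.0544, 0.1263]
tcp_rot: [-0.0, 0.367, 0.93, 0.0]
wrist_force: [-2.7, 0.5, 2.7]
opening: 0.0097
finger_force: 25.0
```

```bash
python3 -c "
from h import *
st()"
```

```text
t 19.57 tcp [ 0.56  -0.054  0.126] heading y 46.96 z [-0.     0.001 -1.   ] F [-2.711  0.487  2.737] M [0.063 0.208 0.074] open 0.0097 ff 24.9995132028198 q [-0.118  0.369  1.725  0.001  1.048 -0.938]
```

The seat is at heading about 46.5°. Next I back off to about 136.5°.

Call:
arm_command:
  deltas:
    - {"dx":0,"dy":0,"dz":0,"ax":0,"ay":0,"az":-0.7,"jaw":255}
    - {"dx":0,"dy":0,"dz":0,"ax":0,"ay":0,"az":-0.8,"jaw":255}
    - {"dx":0,"dy":0,"dz":0,"ax":0,"ay":0,"az":-0.8,"jaw":255}
    - {"dx":0,"dy":0,"dz":0,"ax":0,"ay":0,"az":-0.8,"jaw":255}
    - {"dx":0,"dy":0,"dz":0,"ax":0,"ay":0,"az":-0.8,"jaw":255}

```text
time_s: 19.98
tool_pos: [0.5595, -0.0546, 0.1263]
tcp_rot: [-0.0, 0.203, 0.979, 0.0]
wrist_force: [-1.8, -0.4, 2.8]
opening: 0.0101
finger_force: 25.0
```

Call:
arm_command:
  deltas:
    - {"dx":0,"dy":0,"dz":0,"ax":0,"ay":0,"az":-0.8,"jaw":255}
    - {"dx":0,"dy":0,"dz":0,"ax":0,"ay":0,"az":-0.8,"jaw":255}
    - {"dx":0,"dy":0,"dz":0,"ax":0,"ay":0,"az":-0.8,"jaw":255}
    - {"dx":0,"dy":0,"dz":0,"ax":0,"ay":0,"az":-0.8,"jaw":255}
    - {"dx":0,"dy":0,"dz":0,"ax":0,"ay":0,"az":-0.8,"jaw":255}

```text
time_s: 20.4
tool_pos: [0.5594, -0.055, 0.1263]
tcp_rot: [-0.0, 0.03, 1.0, -0.0]
wrist_force: [-2.1, -2.1, 2.1]
opening: 0.0095
finger_force: 25.0
```

Call:
arm_command:
  deltas:
    - {"dx":0,"dy":0,"dz":0,"ax":0,"ay":0,"az":-0.8,"jaw":255}
    - {"dx":0,"dy":0,"dz":0,"ax":0,"ay":0,"az":-0.8,"jaw":255}
    - {"dx":0,"dy":0,"dz":0,"ax":0,"ay":0,"az":-0.8,"jaw":255}
    - {"dx":0,"dy":0,"dz":0,"ax":0,"ay":0,"az":-0.8,"jaw":255}
    - {"dx":0,"dy":0,"dz":0,"ax":0,"ay":0,"az":-0.8,"jaw":255}

```text
time_s: 20.82
tool_pos: [0.5594, -0.0553, 0.1263]
tcp_rot: [-0.0, -0.145, 0.989, -0.0]
wrist_force: [-1.7, -2.3, 2.1]
opening: 0.0098
finger_force: 25.0
```

Call:
arm_command:
  deltas:
    - {"dx":0,"dy":0,"dz":0,"ax":0,"ay":0,"az":-0.8,"jaw":255}
    - {"dx":0,"dy":0,"dz":0,"ax":0,"ay":0,"az":-0.8,"jaw":255}
    - {"dx":0,"dy":0,"dz":0,"ax":0,"ay":0,"az":-0.8,"jaw":255}
    - {"dx":0,"dy":0,"dz":0,"ax":0,"ay":0,"az":-0.8,"jaw":255}
    - {"dx":0,"dy":0,"dz":0,"ax":0,"ay":0,"az":-0.8,"jaw":255}

```text
time_s: 21.23
tool_pos: [0.5596, -0.0556, 0.1263]
tcp_rot: [-0.0, -0.314, 0.949, -0.001]
wrist_force: [-1.3, -2.6, 2.1]
opening: 0.0094
finger_force: 25.0
```

Call:
arm_command:
  deltas:
    - {"dx":0,"dy":0,"dz":0,"ax":0,"ay":0,"az":-0.8,"jaw":255}
    - {"dx":0,"dy":0,"dz":0,"ax":0,"ay":0,"az":-0.8,"jaw":255}
    - {"dx":0,"dy":0,"dz":0,"ax":0,"ay":0,"az":-0.4,"jaw":255}
    - {"dx":0,"dy":0,"dz":0,"ax":0,"ay":0,"az":0,"jaw":255}

```text
time_s: 21.57
tool_pos: [0.5597, -0.0557, 0.1263]
tcp_rot: [-0.0, -0.395, 0.919, -0.001]
wrist_force: [-1.1, -4.5, 0.8]
opening: 0.0099
finger_force: 25.0
```

```bash
python3 - <<'E'
from h import *
st()
for n in ["scene","side"]:
    c=viewer.read_camera(n)
    for q in ["electrical_tape_mid","tape_measure_mid","screw_tin_mid","hex_key_mid","offcut_mid","lever_grip"]:
        for m in viewer.mark_of(n,q)[:1]: print(n,q,round(m["conf"],2),world(c,*m["position"]))
    r=c["img"][110:270,220:420]; cv2.imwrite(f"pics/f_{n}.png",cv2.resize(r,None,fx=4,fy=3.75))
E
```

```text
t 21.57 tcp [ 0.56  -0.056  0.126] heading y 136.49 z [-0.    -0.002 -1.   ] F [-1.101 -4.453  0.844] M [-0.638  0.309  0.06 ] open 0.0099 ff 24.999045463973744 q [-0.119  0.37   1.725 -0.002  1.048 -2.5  ]
scene electrical_tape_mid 0.56 [ 0.442  0.195 -0.003]
scene tape_measure_mid 0.61 [ 0.539 -0.186  0.063]
scene screw_tin_mid 0.97 [0.495 0.243 0.056]
scene hex_key_mid 0.41 [ 0.456 -0.007 -0.001]
scene offcut_mid 0.69 [ 0.44  -0.492  0.028]
scene lever_grip 0.82 [0.566 0.207 0.215]
side electrical_tape_mid 0.43 [ 0.445  0.181 -0.001]
side tape_measure_mid 0.61 [ 0.594 -0.034  0.224]
side screw_tin_mid 0.64 [0.516 0.288 0.057]
side hex_key_mid 0.53 [ 0.446 -0.028 -0.001]
side lever_grip 0.65 [0.565 0.201 0.214]
```

View pics/f_scene.png

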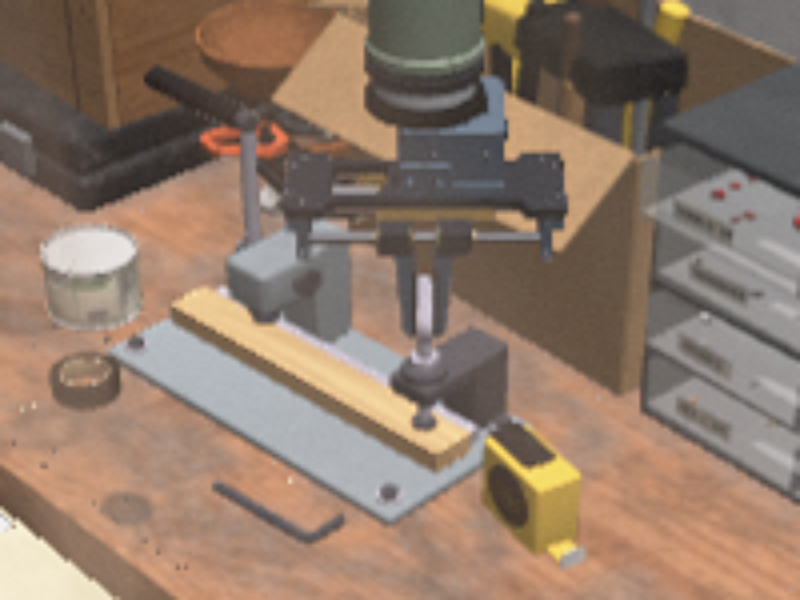

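The picture shows the wing held between the fingers at (425,300), the lever upright at (248,180), and the things round the press undisturbed. The setting is 90° from the seat, so I hand in.

```bash
python3 -c "
from rig import bot
print(bot.hand_in())"
```

```text
the job is handed in; nothing more can be done
None
```

The job is handed in at about 22 s: the lever was pulled to its stop and eased back up, and the wing screw was seated, backed off about 90° and is still held there; the things round the press look undisturbed.

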